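Hold up the matching shade plate, label up, over the socket shell

ROBOT

A 7-joint arm with a two-finger parallel gripper is mounted at the origin on the work surface. World frame = base frame: x ahead of the robot, y to its left, z up, the work surface at z = 0. Lengths are in m, angles in rad, forces in N, time in s.
With the tool pointing down it reaches from about 0.4 to 0.875 m from the base axis. Payload 6.5 kg.
Tool frame: the origin (TCP) lies at the very end of the fingers, on their centre line; the grasp point (between the pads) lies 19 mm behind it; z points along the fingers, y is the line along which they close (so a half turn about z gives the same grasp; the last joint's range is limited). The gripper opens to 85 mm and grips with 20 to 120 N. Pads are 22 mm wide; open, the fingers measure 114 mm over their backs; the gripper's body (76 mm by 85 mm) begins 54 mm behind the grasp point. The pads swing forward as they close: fully open they stand 13 mm farther back than shut.
Start: joints at [1.149, 0.536, -0.004, 1.538, 0.003, 1.067, -0.071], TCP at [0.226, -0.609, 0.231] pointing down, gripper open.
Joint ranges: [-2.7, 2.7], [-0.37, 2.16], [-1.27, 1.26], [0.24, 2.4], [-1.31, 4.45], [0.19, 1.91], [-2.76, 2.76]. Speed limits (rad/s): [2.39, 2.39, 3.14, 3.14, 3.14, 3.14, 3.14].

INTERFACE

Orientations are given as a unit quaternion [w, x, y, z].
In Python, from bench import r gives the robot as it stands.
- The arm moves only by the tool move_arm, never from a script. Its argument "steps" is a list of rows, each an object of numbers: "wx", "wy", "wz": the turn, a rotation vector about the tool's x, y, z in rad; "x", "y", "z": the shift along the tool's x, y, z in mm; "grip": the closure, from 0 (fully open) to 1 (shut). A call has 1 to 5 rows; each row is the pose to reach, as a shift and turn from the pose commanded when the call began, along the tool's axes at that moment; what a row does not reach only later rows make up. A row lasts 1/8 s, in which the tool goes at most 62.5 mm and 10.7 degrees, less where a joint would pass 70% of its speed; a pose out of reach is approached as far as the arm can. A call with a gripper value outside its range is refused whole. The fingers move at their own pace and stop on an object; the grip force is fixed at half the most. Time passes only in rows, so rows that repeat a pose let the fingers close. It gives the time, the measured TCP pose, the force, the opening and the grip force at its end, in the units of the state.
- r.state(): the state, without advancing time (a new reading comes with each control period).
- r.read_camera(name): name is "scene" or "side" or "wrist"; returns a dict with "pixels" (420x560x3 uint8, red, green, blue), "depth" (420x560 float32, m along the optical axis (not along the pixel's ray), 0 where there is no reading), "K" (3x3 intrinsics, pixels), "extrinsics" (4x4, takes a point from camera to world coordinates); the wrist camera has in their place "hand_eye" (4x4, takes a point from camera to tool coordinates, whose origin is the TCP and whose axes are the flange's). Camera axes: x right, y down, z forward; pixel columns grow to the right and rows downward; lengths in m; the calibration is good to about 2 mm. A picture is of the moment at which its call begins: read the wrist's pose just before it.
- r.sign_off(): hands the job in; it is judged then, once.
The state is a dict: "time_s": time; "joint_pos": joint angles; "qvel": joint speeds; "joint_efforts": joint torques, N m; "ee_pos": TCP position; "tcp_rot": TCP orientation; "wrist_force": force on the tool from outside, world axes, zero at the start; "wrist_torque": the same for the moment, N m; "opening": opening from 0.0 (shut) to 1.0 (fully open); "gripper_force": force on a finger pad.
Only numpy, scipy, OpenCV 4.12 (cv2) and the standard library are available. Lean on these libraries where they do the work, as an engineer would, in place of code of your own. Each camera call takes 0.05 s, during which the arm holds its last target. There are 200 camera calls.

TASK

One of the three shade plates standing in the wooden rack has the same dark brown as one of the two socket shells on the bench: tell its frosted end by the small corner notch and draw the plate up out of the rack by its polished end, fingers off the frosted end. Carry it to the dark brown shell and finish while still holding it there, at rest, about 8 cm (centre of the plate) above the middle of the shell's top, long edges level and tipped about 45 degrees back towards flat, so that the side with the label faces up. Do not touch either shell, leave the other plates, the tin and the hammer where they are, and do not put the plate down or let go.

Things in the scene. Friction and masses are not known exactly. Their poses are not given: they have to be found in the camera images.
- plate_brown_center (a point): centre of the dark brown resin shade plate, loose, 60 g: 100 mm long (x), 8 thick (y), 60 tall (z), standing on a long edge in the rack, centre 36 mm above the bench. +x points to the frosted end, +z to the upper edge, +y out of the label face. Polished and dark brown from x -50 to +20 mm; the rest, x +20 to +50, is frosted grey, its upper corner notched 9 x 9 mm; cream label on its +y face.
- plate_brown_end: frosted end of the brown plate, one piece with it; fingers must not touch it. Origin at the middle of the plate's lower long edge, 30 mm below the plate's centre; axes as the plate. With the plate upright and its notch at top left you face the label; with the notch at top right you see the unlabelled back.
- plate_tan_center (a point): centre of the tan resin shade plate, loose, 60 g: 100 mm long (x), 8 thick (y), 60 tall (z), standing on a long edge in the rack, centre 36 mm above the bench. +x points to the frosted end, +z to the upper edge, +y out of the label face. Polished and tan from x -50 to +20 mm; the rest, x +20 to +50, is frosted grey, its upper corner notched 9 x 9 mm; cream label on its +y face.
- plate_ivory_center (a point): centre of the ivory resin shade plate, loose, 60 g: 100 mm long (x), 8 thick (y), 60 tall (z), standing on a long edge in the rack, centre 36 mm above the bench. +x points to the frosted end, +z to the upper edge, +y out of the label face. Polished and ivory from x -50 to +20 mm; the rest, x +20 to +50, is frosted grey, its upper corner notched 9 x 9 mm; cream label on its +y face.
- shell_brown_top (a point): top point over the middle of the dark brown socket shell, 135 mm above the bench, z vertical. The shell lies along x in wooden saddles 147 mm wide, fixed: a tapered tube, x -100 (52 mm across) to +110 mm (open brim, 116 across); brim wings reach x +138, steel clamp and blue pylon x -206.
- shell_tan_top (a point): top point over the middle of the tan socket shell, 135 mm above the bench, z vertical. The shell lies along x in wooden saddles 147 mm wide, fixed: a tapered tube, x -100 (52 mm across) to +110 mm (open brim, 116 across); brim wings reach x +138, steel clamp and blue pylon x -206.
- rack: wooden plate rack, fixed, 116 mm (x) by 180 (y), top 14 mm above the bench; origin at the centre of its underside. Five grooves along x at y -64, -32, 0, 32, 64 mm, 10.4 mm wide, floor 6 mm above the bench. The plates stand in the first, middle and last groove, in any order, and lift straight out.
- tin: closed tin with a red label, 76 mm across, 85 mm tall, loose, origin at the centre of its underside; bystander
- hammer: hammer lying on the bench, loose; bystander
Mind the look-alikes: they are no part of the job. Leave any blue look-alike of the part that bears plate_brown_center alone.

How it is judged:
By the outcome, as a careful person would: the job done as asked, in the order asked, and still so for the second after the job is handed in, while the arm keeps its last pose, push and grip.
It also fails if it takes over 35 s, if anything falls off the work surface, if the arm or the gripper's body presses on something with over 40 N, if the wrist force passes 120 N, or if a joint passes its speed limit or range.

## Working session

There is one attempt and no reset: what is moved stays moved. The work goes in short steps, Python scripts to look and compute and a tool call to move; the robot and the scene stay as the last step left them, time stands still between calls to the robot, and variables do not carry over. Pictures are saved under pics/ and viewed, at most 10 in all, crops included, and the job is handed in when it is done.

Besides the shell and the picture viewer there is one more tool, called in YAML: its name, and indented under it one key for each argument. move_arm: Moves the arm, as the interface text tells. Its arguments: {"type":"object","properties":{"steps":{"type":"array","items":{"type":"object","properties":{"wx":{"type":"number"},"wy":{"type":"number"},"wz":{"type":"number"},"x":{"type":"number"},"y":{"type":"number"},"z":{"type":"number"},"grip":{"type":"number"}}}}},"required":["steps"]}

```bash
mkdir -p pics; cat > h.py <<'E'
import numpy as np, cv2, pickle
from bench import r
from scipy.spatial.transform import Rotation as R
def snap(n,f):
    s=r.state(); c=r.read_camera(n)
    if n=='wrist':
        T=np.eye(4); q=s['tcp_rot']; T[:3,:3]=R.from_quat([q[1],q[2],q[3],q[0]]).as_matrix(); T[:3,3]=s['ee_pos']
        c['extrinsics']=T@np.array(c['hand_eye'])
    cv2.imwrite(f'pics/{f}.png',c['pixels'][:,:,::-1]); pickle.dump(c,open(f'pics/{f}.pkl','wb')); return c
def load(f): return pickle.load(open(f'pics/{f}.pkl','rb'))
def ray(c,u,v):
    E=np.array(c['extrinsics']); d=np.linalg.inv(c['K'])@[u,v,1.]; return E[:3,3],E[:3,:3]@d
def onz(c,u,v,z):
    o,d=ray(c,u,v); return o+d*(z-o[2])/d[2]
def dep(c,u,v):
    o,d=ray(c,u,v); return o+d*c['depth'][int(v),int(u)]
E
python3 - <<'E'
from h import *
s=r.state();print({k:np.round(v,3) for k,v in s.items()})
for n in ['scene','side','wrist']:
    c=snap(n,n+'0'); print(n,np.round(c['extrinsics'],3).tolist(),c['K'][0][0])
E
```

```text
{'time_s': np.float64(0.0), 'joint_pos': array([ 1.149,  0.537, -0.004,  1.539,  0.003,  1.067, -0.071]), 'qvel': array([ 0.001, -0.001, -0.001,  0.002, -0.   ,  0.001, -0.001]), 'joint_efforts': array([ 1.0000e-03, -5.8341e+01,  1.0490e+00, -2.5911e+01,  1.2000e-02,
        1.0000e-02, -0.0000e+00]), 'ee_pos': array([ 0.226, -0.609,  0.23 ]), 'tcp_rot': array([-0.001,  0.984,  0.177, -0.   ]), 'wrist_force': array([-0.567, -0.735, -0.019]), 'wrist_torque': array([ 0.032,  0.056, -0.027]), 'gripper_force': np.float64(0.0), 'opening': np.float64(0.996)}
scene [[0.762, 0.477, -0.438, 1.052], [0.648, -0.541, 0.536, -0.617], [0.019, -0.692, -0.722, 0.924], [0.0, 0.0, 0.0, 1.0]] 543.5720791980847
side [[0.966, -0.199, 0.163, 0.459], [-0.256, -0.705, 0.661, -0.54], [-0.017, -0.68, -0.733, 0.715], [0.0, 0.0, 0.0, 1.0]] 383.95400039010406
wrist [[0.348, -0.896, -0.274, 0.297], [-0.937, -0.334, -0.099, -0.582], [-0.002, 0.291, -0.957, 0.373], [0.0, 0.0, 0.0, 1.0]] 334.66175914491316
```

View pics/scene0.png

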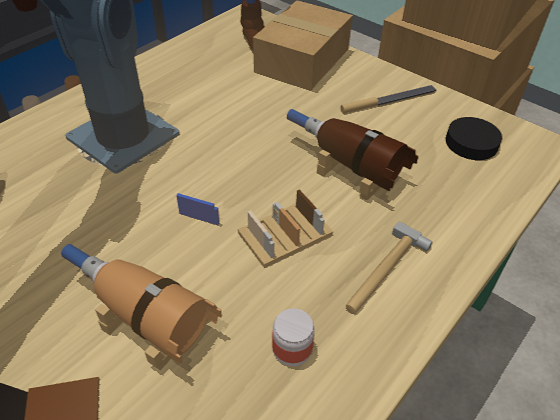

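View pics/side0.png

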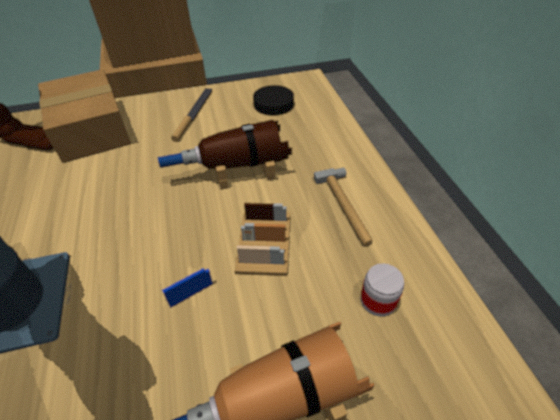

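The scene view shows the rack at about (285,230) with the brown plate in the far groove (310,210), and the dark brown shell at (365,150). In the side view the brown plate is at (265,212) and the shell at (245,145). I'll zoom in on the rack in both views.

```bash
python3 - <<'E'
from h import *
a=load('scene0')['pixels'][180:270,230:340,::-1]; b=load('side0')['pixels'][195:285,225:305,::-1]
cv2.imwrite('pics/z1.png',np.hstack([cv2.resize(a,None,fx=4,fy=4,interpolation=2),cv2.resize(b,None,fx=4,fy=4,interpolation=2)]))
for f,pts in [('scene0',[(365,150),(310,205),(288,228),(260,240),(309,193)]),('side0',[(245,145),(262,212),(265,232),(262,255)])]:
    for p in pts: print(f,p,np.round(dep(load(f),*p),3))
E
```

```text
scene0 (365, 150) [0.59  0.254 0.119]
scene0 (310, 205) [0.575 0.074 0.066]
scene0 (288, 228) [0.566 0.01  0.037]
scene0 (260, 240) [ 0.534 -0.047  0.022]
scene0 (309, 193) [0.512 0.156 0.002]
side0 (245, 145) [0.564 0.254 0.113]
side0 (262, 212) [0.565 0.079 0.041]
side0 (265, 232) [0.557 0.011 0.048]
side0 (262, 255) [ 0.536 -0.046  0.043]
```

View pics/z1.png

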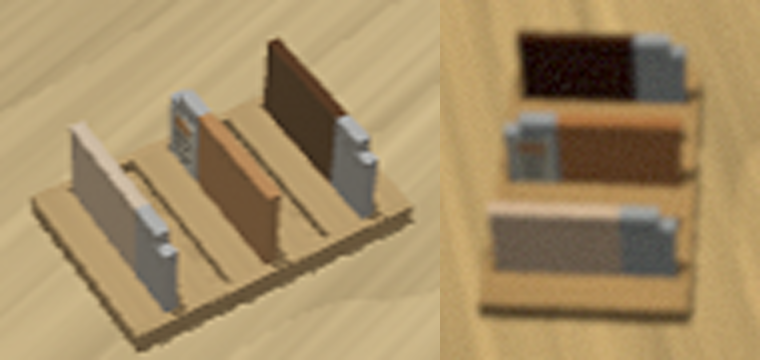

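The brown plate's notch is at the top right as seen from the robot's −y side, so that side is the back. Its label faces world +y and its frosted end points to world +x. Next I'll measure the plate and the shell.

```bash
python3 - <<'E'
from h import *
A,B=load('scene0'),load('side0')
def tri(p,q):
    o1,d1=ray(A,*p);o2,d2=ray(B,*q); t=np.linalg.lstsq(np.c_[d1,-d2],o2-o1,rcond=None)[0]
    x,y=o1+d1*t[0],o2+d2*t[1]; return np.round((x+y)/2,4),round(np.linalg.norm(x-y),4)
print(tri((298,190.5),(245,203.8)),tri((314.5,209.7),(273,204)))
for n,c in (('scene',A),('side',B)):
    d=c['depth']; v,u=np.nonzero(d>0); E=np.array(c['extrinsics'])
    P=(np.linalg.inv(c['K'])@np.stack([u,v,np.ones_like(u)]))*d[v,u]; P=(E[:3,:3]@P).T+E[:3,3]
    C=c['pixels'][v,u].astype(int)
    m=(P[:,2]>.025)&(P[:,2]<.08)&(abs(P[:,0]-.56)<.09)&(abs(P[:,1]-.077)<.03); Q=P[m]
    mu=Q.mean(0); w=np.linalg.svd(Q[:,:2]-mu[:2],full_matrices=False)[2][0]; w*=np.sign(w[0])
    s=(Q[:,:2]-mu[:2])@w
    e=[mu[:2]+w*np.percentile(s,k) for k in (1,99)]
    print(n,'plate',len(Q),np.round(e,4).tolist(),'yaw',np.degrees(np.arctan2(w[1],w[0])),'zmax',np.percentile(Q[:,2],98))
    m=(P[:,2]>.05)&(P[:,2]<.16)&(P[:,0]>.3)&(P[:,0]<.8)&(P[:,1]>.15)&(P[:,1]<.4); Q=P[m]; 
    blue=m&(C[:,2]>C[:,0]+40); print(' blue',P[blue].min(0).round(3),P[blue].max(0).round(3),P[blue].mean(0).round(3))
    mu=P[blue].mean(0)
    for x in np.arange(.36,.76,.03):
        k=Q[abs(Q[:,0]-x)<.008]
        if len(k)>5:
            t=k[k[:,2]>k[:,2].max()-.006]; print('  ',x.round(2),t.mean(0).round(3),k[:,2].max().round(3),k[:,1].min().round(3),k[:,1].max().round(3))
    print(' xmax',Q[np.argsort(-Q[:,0])[:3]].round(3).tolist())
E
```

```text
(array([0.5279, 0.0894, 0.0694]), np.float64(0.0007)) (array([0.5912, 0.0696, 0.0684]), np.float64(0.0041))
scene plate 484 [[0.5243, 0.0909], [0.6197, 0.0615]] yaw -17.107616808361872 zmax 0.06829653773260333
 blue [0.338 0.274 0.08 ] [0.396 0.296 0.096] [0.369 0.284 0.09 ]
   0.36 [0.361 0.287 0.092] 0.095 0.273 0.3
   0.39 [0.389 0.288 0.092] 0.096 0.274 0.301
   0.42 [0.42  0.288 0.097] 0.1 0.269 0.301
   0.45 [0.456 0.288 0.113] 0.117 0.253 0.308
   0.48 [0.482 0.29  0.122] 0.126 0.228 0.315
   0.51 [0.511 0.291 0.126] 0.129 0.237 0.322
   0.54 [0.54  0.29  0.128] 0.132 0.239 0.326
   0.57 [0.572 0.292 0.136] 0.139 0.235 0.331
   0.6 [0.6   0.292 0.133] 0.136 0.236 0.326
   0.63 [0.63  0.292 0.134] 0.138 0.222 0.352
   0.66 [0.653 0.292 0.134] 0.139 0.235 0.354
   0.69 [0.683 0.239 0.089] 0.092 0.236 0.242
 xmax [[0.684, 0.239, 0.087], [0.684, 0.239, 0.074], [0.683, 0.239, 0.077]]
side plate 601 [[0.5259, 0.0912], [0.6195, 0.0612]] yaw -17.76194792018878 zmax 0.06874020598065278
 blue [0.343 0.273 0.077] [0.4   0.291 0.096] [0.372 0.28  0.088]
   0.36 [0.36  0.286 0.093] 0.096 0.272 0.296
   0.39 [0.39  0.286 0.093] 0.096 0.273 0.296
   0.42 [0.42  0.286 0.097] 0.1 0.268 0.302
   0.45 [0.455 0.29  0.113] 0.116 0.254 0.306
   0.48 [0.481 0.291 0.123] 0.126 0.229 0.316
   0.51 [0.511 0.288 0.127] 0.131 0.229 0.32
   0.54 [0.54  0.289 0.129] 0.132 0.24 0.323
   0.57 [0.574 0.29  0.137] 0.14 0.236 0.324
   0.6 [0.6   0.293 0.135] 0.139 0.237 0.324
   0.63 [0.63  0.293 0.135] 0.139 0.223 0.327
   0.66 [0.654 0.291 0.135] 0.138 0.236 0.344
   0.69 [0.682 0.296 0.089] 0.092 0.238 0.354
 xmax [[0.683, 0.354, 0.088], [0.683, 0.239, 0.072], [0.683, 0.24, 0.082]]
```

View pics/wrist0.png

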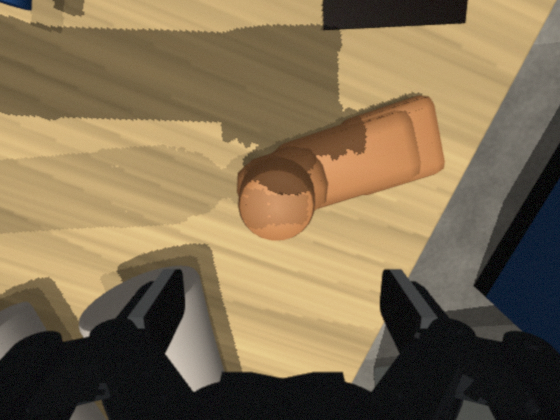

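The wrist view shows only some unrelated tan part and the fingers. The plate centre is at about (0.573, 0.079), yaw −17.4°, top near 0.067. The middle of the shell's top is at about (0.545, 0.290, 0.135), from two views and both ends. Now I'll hover over the plate.

```bash
cat >> h.py <<'E'
def Rt(q): return R.from_quat([q[1],q[2],q[3],q[0]])
def go(p,Rw):
    s=r.state(); C=Rt(s['tcp_rot']); print('t',round(s['time_s'],2),'p',s['ee_pos'].round(4),'tool xyz',C.as_matrix().T.round(3).tolist())
    print('shift mm',(C.inv().apply(np.array(p)-s['ee_pos'])*1000).round(1),'turn',(C.inv()*Rw).as_rotvec().round(3), 'F',np.round(s['wrist_force'],1),'q',s['joint_pos'].round(2),'op',round(s['opening'],3))
def down(yaw,tilt=0): # tool x = -plate x ; plate yaw deg, tilt about plate x
    P=R.from_euler('ZX',[yaw,tilt],degrees=True).as_matrix(); return R.from_matrix(np.c_[-P[:,0],P[:,1],-P[:,2]])
E
python3 -c "
from h import *
go([.554,.085,.20],down(-17.4))"
```

```text
t 0.15 p [ 0.2263 -0.6088  0.2306] tool xyz [[0.937, 0.348, -0.0], [0.348, -0.937, -0.001], [-0.001, 0.001, -1.0]]
shift mm [ 549.  -536.1   31.3] turn [-1.000e-03 -2.000e-03 -2.482e+00] F [-0.9 -0.   0.3] q [ 1.15  0.54 -0.    1.54  0.    1.07 -0.07] op 0.998
```

move_arm:
  steps:
    - {"x": 44,"y": -43,"z": -20,"wz": -0.18}
    - {"x": 88,"y": -86,"z": -30,"wz": -0.36}
    - {"x": 132,"y": -129,"z": -30,"wz": -0.54}
    - {"x": 176,"y": -172,"z": -30,"wz": -0.72}
    - {"x": 220,"y": -215,"z": -30,"wz": -0.9,"grip": 0.3}

```text
validation failed for argument at $.st...
```

```bash
python3 -c "
from h import *
go([.554,.085,.20],down(-17.4))"
```

```text
t 0.15 p [ 0.2263 -0.6088  0.2306] tool xyz [[0.937, 0.348, -0.0], [0.348, -0.937, -0.001], [-0.001, 0.001, -1.0]]
shift mm [ 549.  -536.1   31.3] turn [-1.000e-03 -2.000e-03 -2.482e+00] F [-0.9 -0.   0.3] q [ 1.15  0.54 -0.    1.54  0.    1.07 -0.07] op 0.998
```

move_arm:
  steps:
    - {"x": 44,"y": -43,"z": -20,"wx": 0,"wy": 0,"wz": -0.18,"grip": 0}
    - {"x": 88,"y": -86,"z": -30,"wx": 0,"wy": 0,"wz": -0.36,"grip": 0}
    - {"x": 132,"y": -129,"z": -30,"wx": 0,"wy": 0,"wz": -0.54,"grip": 0}
    - {"x": 176,"y": -172,"z": -30,"wx": 0,"wy": 0,"wz": -0.72,"grip": 0}
    - {"x": 220,"y": -215,"z": -30,"wx": 0,"wy": 0,"wz": -0.9,"grip": 0.3}

```text
time_s: 0.78
ee_pos: [0.3583, -0.3291, 0.2613]
tcp_rot: [0.0, 0.807, 0.59, -0.0]
wrist_force: [0.1, -0.2, -0.8]
opening: 0.819
gripper_force: 0.0
```

```bash
python3 -c "
from h import *
go([.554,.085,.20],down(-17.4))"
```

```text
t 0.78 p [ 0.3583 -0.3291  0.2613] tool xyz [[0.304, 0.953, -0.0], [0.953, -0.304, 0.0], [0.0, -0.0, -1.0]]
shift mm [454.   60.5  61.2] turn [-0.     0.    -1.576] F [ 0.1 -0.2 -0.8] q [ 0.91  0.24 -0.31  1.91  0.09  1.    0.26] op 0.819
```

move_arm:
  steps:
    - {"x": 55,"y": 8,"z": 0,"wx": 0,"wy": 0,"wz": -0.18,"grip": 0.45}
    - {"x": 110,"y": 15,"z": 0,"wx": 0,"wy": 0,"wz": -0.36,"grip": 0.45}
    - {"x": 165,"y": 22,"z": 0,"wx": 0,"wy": 0,"wz": -0.54,"grip": 0.45}
    - {"x": 220,"y": 30,"z": 0,"wx": 0,"wy": 0,"wz": -0.72,"grip": 0.45}
    - {"x": 275,"y": 37,"z": 0,"wx": 0,"wy": 0,"wz": -0.9,"grip": 0.45}

```text
time_s: 1.4
ee_pos: [0.4786, -0.0796, 0.2613]
tcp_rot: [0.0, 0.471, 0.882, -0.0]
wrist_force: [-0.1, 0.0, 0.2]
opening: 0.552
gripper_force: 0.0
```

```bash
python3 -c "
from h import *
go([.554,.085,.18],down(-17.4))"
```

```text
t 1.4 p [ 0.4786 -0.0796  0.2613] tool xyz [[-0.557, 0.831, -0.0], [0.831, 0.557, -0.0], [0.0, -0.0, -1.0]]
shift mm [ 94.8 154.3  81.3] turn [-0.     0.    -0.677] F [-0.1  0.   0.2] q [ 0.59  0.28 -0.61  1.9   0.18  1.02  0.49] op 0.552
```

move_arm:
  steps:
    - {"x": 24,"y": 39,"z": 0,"wx": 0,"wy": 0,"wz": -0.17,"grip": 0.45}
    - {"x": 48,"y": 78,"z": 20,"wx": 0,"wy": 0,"wz": -0.34,"grip": 0.45}
    - {"x": 72,"y": 116,"z": 50,"wx": 0,"wy": 0,"wz": -0.51,"grip": 0.45}
    - {"x": 95,"y": 154,"z": 80,"wx": 0,"wy": 0,"wz": -0.677,"grip": 0.45}
    - {"x": 95,"y": 154,"z": 81,"wx": 0,"wy": 0,"wz": -0.677,"grip": 0.45}

```text
time_s: 2.02
ee_pos: [0.5528, 0.0869, 0.1778]
tcp_rot: [-0.002, 0.151, 0.989, 0.001]
wrist_force: [-0.1, -1.0, 0.6]
opening: 0.554
gripper_force: 0.0
```

```bash
python3 -c "
from h import *
go([.554,.085,.18],down(-17.4)); snap('wrist','w1')"
```

```text
t 2.02 p [0.5528 0.0869 0.1778] tool xyz [[-0.955, 0.298, 0.005], [0.298, 0.955, 0.001], [-0.004, 0.003, -1.0]]
shift mm [-1.7 -1.5 -2.2] turn [ 0.001 -0.005  0.001] F [-0.1 -1.   0.6] q [ 0.3   0.56 -0.72  1.79  0.43  0.96  0.67] op 0.554
```

View pics/w1.png

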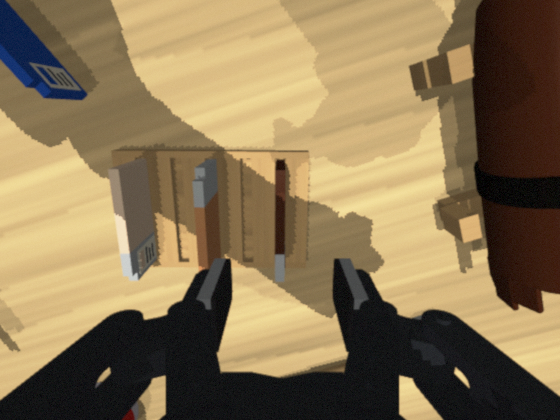

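The wrist view shows the brown plate upright in the image at column ~281, rows 158–280, with the frosted end at the bottom. It is centred between the fingers. I'll take exact numbers from its top edge.

```bash
python3 - <<'E'
from h import *
c=load('w1'); d=c['depth']; 
z=np.full(d.shape,0.); 
v,u=np.nonzero(d>0); E=c['extrinsics']
P=(np.linalg.inv(c['K'])@np.stack([u,v,np.ones_like(u)]))*d[v,u]; P=(E[:3,:3]@P).T+E[:3,3]
m=(abs(u-281)<15)&(v>150)&(v<290)&(P[:,2]>.06); Q=P[m]
yaw=np.radians(-17.4); w=np.array([np.cos(yaw),np.sin(yaw)]); n=np.array([-w[1],w[0]])
f=np.polyfit(Q[:,:2]@w,Q[:,:2]@n,1); print('yaw corr deg',np.degrees(f[0]),len(Q),'z',np.percentile(Q[:,2],[5,50,95]))
s,t=Q[:,:2]@w,Q[:,:2]@n; print('along',np.percentile(s,[1,99]),'across',np.percentile(t,[2,50,98]))
C=(np.percentile(s,[1,99]).mean())*w+np.median(t)*n; print('centre',C,'len',np.ptp(np.percentile(s,[1,99])))
# ray/plane check by colour of polished top rows
px=c['pixels'].astype(int)
for row in (165,200,240):
    k=[x for x in range(268,296) if px[row,x].sum()<250 and px[row,x,0]>px[row,x,2]+10]
    if k: print(row,k[0],k[-1],onz(c,(k[0]+k[-1])/2,row,.067).round(4))
E
```

```text
yaw corr deg -0.4260948666263655 1029 z [0.06423773 0.06533538 0.06632698]
along [0.47188639 0.56143892] across [0.24404001 0.24741291 0.25136463]
centre [0.5670069  0.08158817] len 0.089552528922069
165 276 285 [0.5208 0.0973 0.067 ]
200 275 294 [0.5479 0.0921 0.067 ]
240 275 294 [0.5799 0.0822 0.067 ]
```

```bash
python3 -c "
from h import *
go([.5544,.0856,.031],down(-17.7))"
```

```text
t 2.08 p [0.5532 0.0846 0.1788] tool xyz [[-0.953, 0.302, 0.003], [0.302, 0.953, -0.0], [-0.003, 0.001, -1.0]]
shift mm [ -1.3   1.4 147.8] turn [-0.    -0.003  0.002] F [ 0.2 -1.5 -0.6] q [ 0.3   0.55 -0.72  1.79  0.43  0.96  0.67] op 0.547
```

move_arm:
  steps:
    - {"x": 0,"y": 1,"z": 35,"wx": 0,"wy": 0,"wz": 0,"grip": 0.45}
    - {"x": 0,"y": 1,"z": 75,"wx": 0,"wy": 0,"wz": 0,"grip": 0.45}
    - {"x": 0,"y": 1,"z": 115,"wx": 0,"wy": 0,"wz": 0,"grip": 0.45}
    - {"x": 0,"y": 1,"z": 140,"wx": 0,"wy": 0,"wz": 0,"grip": 0.45}
    - {"x": 0,"y": 1,"z": 149,"wx": 0,"wy": 0,"wz": 0,"grip": 0.45}

```text
time_s: 2.7
ee_pos: [0.5539, 0.0823, 0.0306]
tcp_rot: [-0.001, 0.155, 0.988, -0.001]
wrist_force: [0.0, 0.5, -0.4]
opening: 0.549
gripper_force: 0.0
```

```bash
python3 -c "
from h import *
go([.5544,.0856,.031],down(-17.7)); snap('wrist','w2')"
```

```text
t 2.7 p [0.5539 0.0823 0.0306] tool xyz [[-0.952, 0.306, 0.001], [0.306, 0.952, -0.002], [-0.001, -0.002, -1.0]]
shift mm [ 0.5  3.3 -0.4] turn [-0.002 -0.001 -0.002] F [ 0.   0.5 -0.4] q [ 0.2   0.76 -0.57  1.86  0.62  0.7   0.52] op 0.549
```

View pics/w2.png

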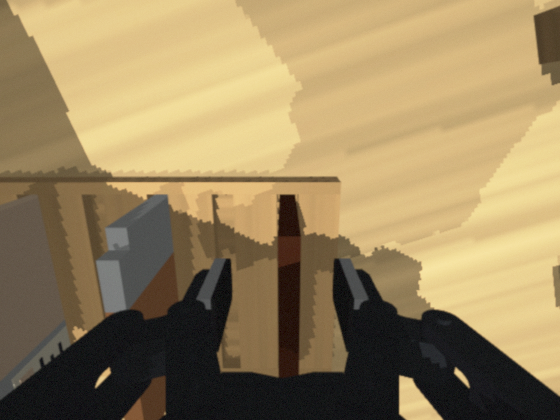

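The plate is at column ~289 between the fingers at 230 and 340, so it is 2–3 mm off centre, possibly because the arm is still settling. I'll hold one row and check.

move_arm:
  steps:
    - {"x": 0,"y": 0,"z": 0,"wx": 0,"wy": 0,"wz": 0,"grip": 0.45}
    - {"x": 0,"y": 0,"z": 0,"wx": 0,"wy": 0,"wz": 0,"grip": 0.45}

```text
time_s: 3.0
ee_pos: [0.5553, 0.084, 0.0326]
tcp_rot: [0.001, 0.154, 0.988, 0.0]
wrist_force: [0.4, -0.8, 0.5]
opening: 0.549
gripper_force: 0.0
```

```bash
python3 -c "
from h import *
go([.5544,.0856,.031],down(-17.7))"
```

```text
t 3.0 p [0.5553 0.084  0.0326] tool xyz [[-0.953, 0.304, -0.002], [0.304, 0.953, 0.001], [0.002, 0.0, -1.0]]
shift mm [1.3 1.2 1.6] turn [ 0.001  0.002 -0.   ] F [ 0.4 -0.8  0.5] q [ 0.2   0.76 -0.58  1.86  0.62  0.7   0.52] op 0.549
```

move_arm:
  steps:
    - {"x": 0,"y": 1.5,"z": 0,"wx": 0,"wy": 0,"wz": 0,"grip": 0.6}
    - {"x": 0,"y": 1.5,"z": 0,"wx": 0,"wy": 0,"wz": 0,"grip": 1}
    - {"x": 0,"y": 1.5,"z": 0,"wx": 0,"wy": 0,"wz": 0,"grip": 1}
    - {"x": 0,"y": 1.5,"z": 0,"wx": 0,"wy": 0,"wz": 0,"grip": 1}
    - {"x": 0,"y": 1.5,"z": 0,"wx": 0,"wy": 0,"wz": 0,"grip": 1}

```text
time_s: 3.62
ee_pos: [0.5549, 0.0857, 0.0315]
tcp_rot: [0.0, 0.154, 0.988, 0.0]
wrist_force: [-0.6, -0.3, 5.8]
opening: 0.087
gripper_force: 58.8
```

move_arm:
  steps:
    - {"x": 0,"y": 0,"z": 0,"wx": 0,"wy": 0,"wz": 0,"grip": 1}
    - {"x": 0,"y": 0,"z": -8,"wx": 0,"wy": 0,"wz": 0,"grip": 1}
    - {"x": 0,"y": 0,"z": -18,"wx": 0,"wy": 0,"wz": 0,"grip": 1}

```text
time_s: 4.0
ee_pos: [0.5545, 0.0854, 0.0495]
tcp_rot: [-0.0, 0.154, 0.988, -0.0]
wrist_force: [0.7, 0.3, -1.1]
opening: 0.08
gripper_force: 58.4
```

move_arm:
  steps:
    - {"x": 0,"y": 0,"z": -30,"wx": 0,"wy": 0,"wz": 0,"grip": 1}
    - {"x": 0,"y": 0,"z": -70,"wx": 0,"wy": 0,"wz": 0,"grip": 1}
    - {"x": 0,"y": 0,"z": -120,"wx": 0,"wy": 0,"wz": 0,"grip": 1}
    - {"x": 0,"y": 0,"z": -170,"wx": 0,"wy": 0,"wz": 0,"grip": 1}
    - {"x": 0,"y": 0,"z": -220,"wx": 0,"wy": 0,"wz": 0,"grip": 1}

```text
time_s: 4.62
ee_pos: [0.5544, 0.0854, 0.2714]
tcp_rot: [0.0, 0.154, 0.988, -0.0]
wrist_force: [0.7, -0.3, -0.5]
opening: 0.086
gripper_force: 58.4
```

```bash
cat >> h.py <<'E'
def tgt(c,yaw,tilt,off=(18,0,4.5)):
    P=R.from_euler('ZX',[yaw,tilt],degrees=True); go(np.array(c)-P.apply(np.array(off))/1000,down(yaw,tilt))
E
python3 -c "
from h import *
tgt([.545,.15,.27],0,0); tgt([.545,.22,.27],1,45)"
```

```text
t 4.62 p [0.5544 0.0854 0.2714] tool xyz [[-0.953, 0.304, -0.0], [0.304, 0.953, -0.0], [0.0, -0.0, -1.0]]
shift mm [45.7 53.2  5.9] turn [-0.     0.    -0.309] F [ 0.7 -0.3 -0.5] q [ 0.35  0.45 -0.78  1.7   0.34  1.13  0.74] op 0.086
t 4.62 p [0.5544 0.0854 0.2714] tool xyz [[-0.953, 0.304, -0.0], [0.304, 0.953, -0.0], [0.0, -0.0, -1.0]]
shift mm [ 67.9 122.6   4.6] turn [-0.778  0.128 -0.309] F [ 0.7 -0.3 -0.5] q [ 0.35  0.45 -0.78  1.7   0.34  1.13  0.74] op 0.086
```

move_arm:
  steps:
    - {"x": 14,"y": 25,"z": 1,"wx": -0.155,"wy": 0.026,"wz": -0.062,"grip": 1}
    - {"x": 28,"y": 50,"z": 2,"wx": -0.31,"wy": 0.051,"wz": -0.124,"grip": 1}
    - {"x": 41,"y": 74,"z": 3,"wx": -0.467,"wy": 0.077,"wz": -0.185,"grip": 1}
    - {"x": 55,"y": 99,"z": 4,"wx": -0.62,"wy": 0.102,"wz": -0.247,"grip": 1}
    - {"x": 68,"y": 123,"z": 5,"wx": -0.778,"wy": 0.128,"wz": -0.309,"grip": 1}

```text
time_s: 5.25
ee_pos: [0.5275, 0.2233, 0.2653]
tcp_rot: [-0.002, -0.009, 0.923, 0.384]
wrist_force: [-0.3, -0.3, -1.8]
opening: 0.084
gripper_force: 58.5
```

```bash
python3 -c "
from h import *
tgt([.545,.22,.27],1,45); tgt([.545,.29,.214],1,45)"
```

```text
t 5.25 p [0.5275 0.2233 0.2653] tool xyz [[-1.0, -0.018, -0.003], [-0.015, 0.705, 0.709], [-0.011, 0.709, -0.705]]
shift mm [ 0.6  0.8 -1.4] turn [0.003 0.002 0.003] F [-0.3 -0.3 -1.8] q [ 0.79  0.76 -1.2   1.86 -0.11  0.76  1.44] op 0.084
t 5.25 p [0.5275 0.2233 0.2653] tool xyz [[-1.0, -0.018, -0.003], [-0.015, 0.705, 0.709], [-0.011, 0.709, -0.705]]
shift mm [-0.5 10.4 87.7] turn [0.003 0.002 0.003] F [-0.3 -0.3 -1.8] q [ 0.79  0.76 -1.2   1.86 -0.11  0.76  1.44] op 0.084
```

move_arm:
  steps:
    - {"x": 0,"y": 2,"z": 20,"wx": 0,"wy": 0,"wz": 0,"grip": 1}
    - {"x": 0,"y": 5,"z": 40,"wx": 0,"wy": 0,"wz": 0,"grip": 1}
    - {"x": 0,"y": 7,"z": 60,"wx": 0,"wy": 0,"wz": 0,"grip": 1}
    - {"x": 0,"y": 9,"z": 75,"wx": 0,"wy": 0,"wz": 0,"grip": 1}
    - {"x": 0,"y": 10,"z": 87,"wx": 0,"wy": 0,"wz": 0,"grip": 1}

```text
time_s: 5.88
ee_pos: [0.5262, 0.2923, 0.2096]
tcp_rot: [-0.003, -0.008, 0.924, 0.382]
wrist_force: [-0.8, 0.0, -0.5]
opening: 0.087
gripper_force: 58.7
```

```bash
python3 - <<'E'
from h import *
tgt([.545,.29,.214],1,45)
a=snap('scene','s3');b=snap('side','d3')
x=a['pixels'][60:220,260:460,::-1];y=b['pixels'][60:220,140:340,::-1]
cv2.imwrite('pics/z3.png',cv2.resize(np.hstack([x,y]),None,fx=2,fy=2,interpolation=2))
E
```

```text
t 5.88 p [0.5262 0.2923 0.2096] tool xyz [[-1.0, -0.017, -0.0], [-0.013, 0.707, 0.707], [-0.012, 0.707, -0.708]]
shift mm [-0.7  1.2 -0.5] turn [-0.001  0.     0.   ] F [-0.8  0.  -0.5] q [ 0.6   0.82 -1.12  1.89 -0.07  0.58  1.39] op 0.087
```

View pics/z3.png

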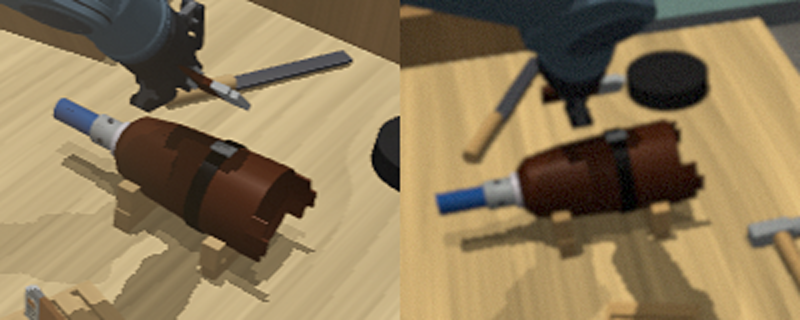

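The plate is held above the shell, with the frosted end at about (380,110) of the scene (the left half here) towards +x. I'll verify its level, tilt and centre from depth.

```bash
python3 - <<'E'
from h import *
W=snap('wrist','w3')
Pl=R.from_euler('ZX',[1,45],degrees=True); c0=np.array([.545,.29,.214])
for n,c in (('scene',load('s3')),('side',load('d3')),('wrist',W)):
    d=c['depth']; v,u=np.nonzero(d>0); E=np.array(c['extrinsics'])
    P=(np.linalg.inv(c['K'])@np.stack([u,v,np.ones_like(u)]))*d[v,u]; P=(E[:3,:3]@P).T+E[:3,3]
    L=Pl.inv().apply(P-c0)*1000; C=c['pixels'][v,u].astype(int)
    m=(abs(L[:,0])<62)&(abs(L[:,1])<12)&(abs(L[:,2])<40)&((L[:,0]>-5)|(L[:,0]<-31)); Q=L[m]; print(n,len(Q))
    if len(Q)<30: continue
    f=np.linalg.lstsq(np.c_[Q[:,0],Q[:,2],np.ones(len(Q))],Q[:,1],rcond=None)[0]
    print('range x',np.percentile(Q[:,0],[1,99]).round(1),'y',np.percentile(Q[:,1],[2,50,98]).round(1),'z',np.percentile(Q[:,2],[1,99]).round(1),'y=ax+bz+c',f.round(3))
    for x in range(-50,55,10):
        k=Q[abs(Q[:,0]-x)<3]
        if len(k)>5: print('  ',x,'z',k[:,2].min().round(1),k[:,2].max().round(1),'ymed',np.median(k[:,1]).round(1),len(k))
E
```

```text
scene 196
range x [-4.8 49.9] y [-5.9 -3.9  2.2] z [-29.9  33.1] y=ax+bz+c [ 0.038  0.055 -4.677]
   0 z -27.2 31.9 ymed -5.2 20
   10 z -25.6 33.0 ymed -4.7 17
   20 z -29.8 32.4 ymed -5.1 20
   30 z -29.5 31.3 ymed -5.3 18
   40 z -26.7 33.1 ymed -2.6 21
   50 z -33.8 22.9 ymed -1.8 34
side 191
range x [-49.1  50.4] y [-5.  -3.9  3.3] z [-31.7  31.4] y=ax+bz+c [ 0.004  0.055 -3.374]
   -50 z -21.8 29.2 ymed -3.4 9
   -40 z -33.0 30.8 ymed -3.9 24
   -30 z -24.6 22.7 ymed -3.8 6
   20 z -29.4 28.0 ymed -3.9 16
   30 z -24.0 30.3 ymed -3.9 26
   40 z -32.1 31.3 ymed -4.0 20
   50 z -29.4 20.1 ymed -3.9 14
wrist 2788
range x [-51.6   8.2] y [-9.6 -1.1  9.4] z [-27.4  39.6] y=ax+bz+c [-0.004  0.016 -1.435]
   -50 z -30.7 29.5 ymed -1.1 1058
   -40 z 26.5 29.4 ymed -1.1 347
   -30 z 26.5 40.0 ymed 0.3 300
   0 z 26.5 29.2 ymed -1.1 266
   10 z 26.4 28.9 ymed -1.1 81
```

The plate is level, tilted 45° with the label side up, and centred within about 1–2 mm. I'll settle and hand in.

move_arm:
  steps:
    - {"x": 0,"y": 0,"z": 0,"wx": 0,"wy": 0,"wz": 0,"grip": 1}
    - {"x": 0,"y": 0,"z": 0,"wx": 0,"wy": 0,"wz": 0,"grip": 1}
    - {"x": 0,"y": 0,"z": 0,"wx": 0,"wy": 0,"wz": 0,"grip": 1}
    - {"x": 0,"y": 0,"z": 0,"wx": 0,"wy": 0,"wz": 0,"grip": 1}

```text
time_s: 6.52
ee_pos: [0.5263, 0.2918, 0.2099]
tcp_rot: [-0.003, -0.008, 0.924, 0.383]
wrist_force: [-0.2, 1.4, -1.7]
opening: 0.087
gripper_force: 58.7
```

```bash
python3 -c "
from h import *
tgt([.545,.29,.214],1,45); print(r.state()['qvel'].round(3)); print(r.sign_off())"
```

```text
t 6.53 p [0.5263 0.2918 0.2099] tool xyz [[-1.0, -0.017, -0.0], [-0.012, 0.707, 0.707], [-0.012, 0.707, -0.707]]
shift mm [-0.7  1.4  0.1] turn [-0.  0. -0.] F [-0.2  1.4 -1.7] q [ 0.61  0.82 -1.12  1.89 -0.07  0.58  1.39] op 0.087
[-0.002  0.001  0.001  0.     0.004  0.    -0.001]
the job is handed in; nothing more can be done
None
```

The job is handed in at 6.5 s: the brown plate is held at rest by its polished end, its centre about 8 cm above the middle of the dark brown shell's top, long edges level, tipped 45° with the label side up.

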